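# Select the red column line and start the pump

## Robot

A 6-joint arm with a two-finger parallel gripper is mounted at the origin on the work surface. World frame = base frame: x ahead of the robot, y to its left, z up, the work surface at z = 0. Lengths are in m, angles in rad, forces in N, time in s.
With the tool pointing down it reaches from about 0.35 to 0.8 m from the base axis. Payload 7.3 kg.
Tool frame: the origin (TCP) lies between the finger pads; the fingertips stand 25 mm ahead of it and the grasp point (between the pads) lies 6 mm ahead of it (r.tip_extent is the distance from the TCP to the fingertips, in m); z points along the fingers, y is the line along which they close (so a half turn about z gives the same grasp; the last joint's range is limited). The gripper opens to 85 mm and grips with 20 to 120 N. Pads are 22 mm wide; open, the fingers measure 114 mm over their backs; the gripper's body (76 mm by 85 mm) begins 54 mm behind the grasp point. The pads swing forward as they close: fully open they stand 13 mm farther back than shut.
Start: joints at [1.077, 0.342, 1.524, -0, 1.275, -0.146], TCP at [0.179, 0.494, 0.256] pointing down, gripper open.
Joint ranges: [-2.53, 2.53], [-0.77, 2.02], [0.04, 2.7], [-1, 4.14], [0.28, 2.66], [-3.11, 3.11]. Speed limits (rad/s): [2.57, 2.57, 3.14, 3.14, 3.14, 3.14].

## Interface

Orientations are given as a unit quaternion [x, y, z, w].
In Python, from workcell import r, command_gripper, optics gives the robot as it stands. The module is installed in compiled form; this text tells all that it offers. Calls block until the motion is done:
- r.reach(position, orientation): joint-space move of the TCP to a pose.
- r.move_straight(position, orientation=None, speed=0.15, max_force=None): straight line of the TCP; orientation=None keeps the orientation; speed is the mean speed in m/s. With max_force (N) it stops when the force on the tool has changed by that much, and returns True; else False.
- r.movej(angles): joint-space move.
- command_gripper(opening, force=None): finger opening in m; force is the grip in N (None keeps the last); returns when the fingers have stopped.
- r.hold(seconds).
- r.solve_ik(position, orientation): joint angles nearest the present ones, or None.
- r.read_state(): the state.
- optics.get_image(name): name is "scene" or "top" or "wrist"; returns (picture, depth): 480x640x3 uint8, red, green, blue; 480x640 float32, m along the optical axis (not along the pixel's ray), 0 where there is no reading.
- optics.camera_model(name): a dict with "K" (3x3 intrinsics, pixels), "R" (3x3) and "t" (3): a world point X has camera coordinates R X + t; the wrist camera has in their place "tool_from_camera" (4x4, takes a point from camera to tool coordinates, whose origin is the TCP and whose axes are the flange's). Camera axes: x right, y down, z forward; pixel columns grow to the right and rows downward; lengths in m; the calibration is good to about 2 mm. A picture is of the moment at which its call begins: read the wrist's pose just before it. camera_model takes no time and is no camera call.
A pose or a line that the arm cannot do raises r.PlanningError and nothing moves.
- r.finish_job(): hands the job in; it is judged then, once.
The state is a dict: "time_s": time; "joint_positions": joint angles; "dq": joint speeds; "tau": joint torques, N m; "eef_pos": TCP position; "eef_rot": TCP orientation; "contact_force": force on the tool from outside, world axes, zero at the start; "torque": the same for the moment, N m; "grip_width": finger opening in m; "grip_force": force on a finger pad.
Only numpy, scipy, OpenCV 4.12 (cv2) and the standard library are available. Lean on these libraries where they do the work, as an engineer would, in place of code of your own. Each camera call takes 0.05 s, during which the arm holds its last target. There are 200 camera calls.

## Task

Switch the column selector valve to the red line: with a fingertip, push its black pointer arm round until it points squarely at the red fitting. Only then press the green start button on the white pump console all the way down and let it spring back. Do not pinch the pointer, do not press the white pause button, and leave the bottle, the jar and the wrench standing or lying where they are; finish clear of everything.

Things in the scene. Friction and masses are not known exactly. Their poses are not given: they have to be found in the camera images.
- valve: Column selector valve, fixed: a flat white disc, 184 mm across, 30 mm high, with a steel boss (60 mm across, up to 44 mm) and a black pointer. Origin: centre of its underside, on the pointer's axis. Its -x axis faces roughly to the robot. Four coloured fittings stand on the disc, 80 mm from the axis, at +-0.65 and +-1.3 rad from -x; which colour is where changes.
- pointer (a joint): Angle of the pointer in the valve, rad, positive counter-clockwise seen from above; 0 is along the valve's -x axis; stops at -1.75 and 1.75. It turns with steady friction (0.12 N m, so 2 to 3 N at the arm) and stays where it is left. Starts between two fittings, near 0.
- pointer_hub (a point): Point on the pointer's turning axis, 60 mm above the bench, mid-height of the arm. The hub is a black knob 40 mm across, top 76 mm above the bench.
- pointer_aim (a point): Point that the pointer aims at: on the arm's centre line, 80 mm from the axis, 60 mm above the bench; it stands over the fitting pointed at. The single black arm, a straight bar with rubber sides, 16 mm wide in all, ends 70 mm from the axis; its underside is 49 mm and its top 71 mm above the bench, with a white stripe on top near the tip.
- cheek_left: Rubber strip on the arm's left side, seen from the hub towards the tip: 50 x 3 x 22 mm, along the arm; origin at its middle, 45 mm from the axis, 60 mm above the bench. Pushing on it turns the pointer clockwise seen from above.
- cheek_right: The same strip on the arm's right side; pushing on it turns the pointer counter-clockwise seen from above. Touching both strips firmly at once counts as pinching.
- red_fitting: Red screw fitting standing on the valve's disc, 17 mm across and 14 mm high; its top is 44 mm above the bench, 5 mm lower than the arm's underside. Origin: centre of its underside, 30 mm above the bench. Fixed.
- blue_fitting: The same in blue.
- green_fitting: The same in green.
- yellow_fitting: The same in yellow.
- console: White pump console, fixed: a box 120 (x) by 150 (y) by 45 mm high with a dark screen along the far edge of its top and two push buttons in round black housings nearer the robot. Origin: centre of its underside; its -x side faces roughly to the robot.
- start_top (a point): Centre of the top of the green start button (26 mm across), on the console's left (+y) half. It is pressed straight down, 6 mm of travel, about 4 N when fully down.
- start (a joint): Travel of the green start button, m: 0 up, 0.006 fully down; a spring brings it back.
- pause_top (a point): Centre of the top of the white pause button, the same size, 68 mm to the right (-y) of the green one.
- pause (a joint): Travel of the white pause button, m: 0 up.
- bottle: Loose glass bottle with a blue cap and a yellow label, 64 mm across, 130 mm high, standing; origin at the centre of its underside.
- jar: Loose amber jar with a blue cap and a white label, 52 mm across, 75 mm high, standing; origin at the centre of its underside.
- wrench: Loose steel wrench lying on the bench, 140 mm long along its x axis; origin underneath, near its middle.
Things that resemble listed ones, but are neither listed nor needed, are in the scene too. Leave any yellow look-alike of the valve alone. What is shaped like the console but brown is not meant.

How it is judged:
On the way, in this order (a step that is already met when the one before it is completed fails the run):
1. the pointer points at the red fitting and is at rest (horizontal distance between pointer_aim and red_fitting below 0.01 m and velocity of joint pointer between -0.05 and 0.05 rad/s), for 0.3 s.
2. the green start button is pressed fully down (value of joint start above 0.0045 m and horizontal distance between pointer_aim and red_fitting below 0.01 m), for 0.05 s.
At the end, for the whole second after the job is handed in: The pointer's aim point is within 10 mm (about 7 degrees) of the middle of the red fitting, seen from above, and at rest; the start button has been pressed after that and is up again, the pause button is up, and bottle, jar and wrench are within 20 mm of where they were, bottle and jar upright (all of step 1 and value of joint each of start, pause below 0.0015 m and distance of each of bottle, jar, wrench from where it was at the start of the episode below 0.02 m and angle between each of bottle, jar's own z axis and vertical below 0.2 rad); the robot touches nothing.
It fails at once if the start button is pressed while the pointer is not at the red fitting (value of joint start above 0.003 m and horizontal distance between pointer_aim and red_fitting above 0.01 m).
It fails at once if the white pause button is pressed (value of joint pause above 0.003 m).
It fails at once if the pointer arm is pinched, both of its sides at once (contact force between the fingers and cheek_left above 1 N and contact force between the fingers and cheek_right above 1 N).
It fails at once if the bottle, the jar or the wrench is lifted, carried, pushed away or tipped (distance of any of bottle, jar, wrench from where it was at the start of the episode above 0.02 m or angle between any of bottle, jar's own z axis and vertical above 0.2 rad).
It also fails if it takes over 48 s, if anything falls off the work surface, if the arm or the gripper's body presses on something with over 40 N, if the wrist force passes 120 N, or if a joint passes its speed limit or range.

## Working session

There is one attempt and no reset: what is moved stays moved. The work goes in short steps, each a Python script; the robot and the scene stay as the last script left them, time stands still between calls to the robot, and variables do not carry over. Pictures are saved under pics/ and viewed, at most 10 in all, crops included, and the job is handed in when it is done.

```bash
mkdir -p pics; python3 - <<'E'
from workcell import r, optics
import cv2,numpy as np
for n in("top","scene"):
    p,d=optics.get_image(n); np.savez(f"pics/{n}0.npz",p=p,d=d); cv2.imwrite(f"pics/{n}0.png",p[:,:,::-1])
    m=optics.camera_model(n); print(n,m["K"].tolist(),(-m["R"].T@m["t"]).tolist(),m["R"].tolist())
print(r.read_state()["time_s"],r.tip_extent,r.read_state()["eef_rot"])
E
```

```text
top [[605.7283806277513, 0.0, 313.88112405706914], [0.0, 605.7283806277513, 242.29230810562092], [0.0, 0.0, 1.0]] [0.45588531340122324, -0.032822151045346894, 1.126624644996256] [[-0.013853772703746983, -0.9994424005884652, -0.030380271358866583], [-0.9957563849478994, 0.0165544539366079, -0.09052718868025948], [0.09097963957591551, 0.02899720608655568, -0.9954304934156929]]
scene [[441.13080696662837, 0.0, 314.8943441344952], [0.0, 441.13080696662837, 232.3730629288656], [0.0, 0.0, 1.0]] [0.8626176365558009, -0.403474344112408, 0.6030194873586905] [[0.7919595812030736, 0.610514359867428, 0.00849930210764471], [0.4521528890026997, -0.5770647635032945, -0.6801132432833515], [-0.4103142535998047, 0.5424651833238255, -0.733057800022811]]
0.1 0.025 [ 1.73033955e-01  9.84915599e-01 -6.80889609e-04 -2.20809512e-04]
```

View pics/top0.png

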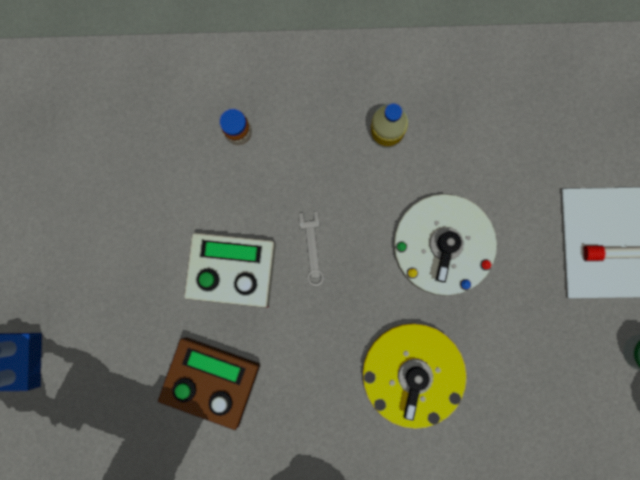

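View pics/scene0.png

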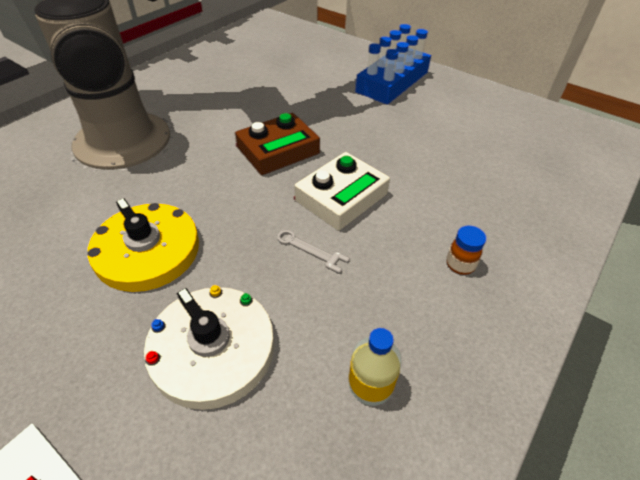

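Top view: the white valve is at (446,244), with the yellow look-alike at (415,376). The white console is at (230,268), with the brown one at (208,384). The red fitting is at (486,265); the red cap at (594,253) on the tray is a distractor. The green start button is at (207,279) and the white pause button at (245,284). I choose the white valve, its red fitting and the white console. Next I locate them and check with a crop.

```bash
cat > h.py <<'E'
import numpy as np, cv2
from scipy.spatial.transform import Rotation as Ro
from workcell import r, command_gripper, optics
def world_cam(n):
    m=optics.camera_model(n); K=np.array(m["K"])
    if n!="wrist": R=np.array(m["R"]); return K,R.T,-R.T@np.array(m["t"])
    s=r.read_state(); T=np.eye(4); T[:3,:3]=Ro.from_quat(s["eef_rot"]).as_matrix(); T[:3,3]=s["eef_pos"]
    W=T@np.array(m["tool_from_camera"]); return K,W[:3,:3],W[:3,3]
def ray(cam,uv,z):
    K,R,c=cam; d=R@np.linalg.solve(K,[uv[0],uv[1],1.]); return c+d*(z-c[2])/d[2]
def blobs(mask,amin=12):
    n,l,s,c=cv2.connectedComponentsWithStats(mask.astype(np.uint8)*255)
    return [(c[i].round(1).tolist(),int(s[i,4])) for i in range(1,n) if s[i,4]>=amin]
def hsv(p): return cv2.cvtColor(p,cv2.COLOR_RGB2HSV)
def quat(yaw): # tool down, tool x at yaw
    return (Ro.from_euler('z',yaw)*Ro.from_euler('x',np.pi)).as_quat()
E
python3 - <<'E'
from h import *
z=np.load("pics/top0.npz"); p=z["p"]; d=z["d"]; cam=world_cam("top"); H=hsv(p)
sat=(H[...,1]>120)&(H[...,2]>80)
roi=np.zeros(sat.shape,bool); roi[185:305,385:505]=1
h=H[...,0]
for n,m,zz in (("red",(h<8)|(h>172),.044),("blue",(h>100)&(h<130),.044),("green",(h>50)&(h<85),.044),("yel",(h>18)&(h<35),.044)):
    for b in blobs(m&sat&roi): print(n,b,ray(cam,b[0],zz).round(4))
w=((H[...,1]<45)&(H[...,2]>150)&roi).astype(np.uint8)
c=max(cv2.findContours(w,0,1)[0],key=cv2.contourArea); e=cv2.fitEllipse(cv2.convexHull(c)); print("disc",e,ray(cam,e[0],.03).round(4))
roi[:]=0; roi[232:306,185:272]=1
for b in blobs((h>50)&(h<85)&sat&roi): print("start/screen",b,ray(cam,b[0],.055).round(4))
K,R,cc=cam
def pt(u,v): return cc+R@(np.linalg.solve(K,[u,v,1.])*d[v,u])
for u,v in((207,279),(245,284),(230,292),(230,268),(207,291),(196,279),(486,265),(448,241),(443,274),(470,210),(312,250)): print((u,v),pt(u,v).round(4))
cv2.imwrite("pics/crop1.png",cv2.resize(p[180:310,180:510,::-1],None,fx=2.4,fy=2.4,interpolation=cv2.INTER_CUBIC))
E
```

```text
red ([485.9, 264.4], 69) [ 0.5104 -0.306   0.044 ]
blue ([465.3, 283.9], 63) [ 0.4764 -0.2685  0.044 ]
green ([401.2, 246.4], 55) [ 0.5449 -0.1572  0.044 ]
yel ([412.0, 272.6], 67) [ 0.4978 -0.1751  0.044 ]
disc ((445.67498779296875, 244.32623291015625), (98.91349029541016, 100.82568359375), 122.02478790283203) [ 0.5485 -0.2389  0.03  ]
start/screen ([230.4, 251.0], 754) [0.5407 0.1475 0.055 ]
start/screen ([205.8, 279.4], 155) [0.4908 0.1914 0.055 ]
(207, 279) [0.4911 0.1869 0.0668]
(245, 284) [0.4813 0.1196 0.0687]
(230, 292) [0.468  0.1501 0.0443]
(230, 268) [0.5109 0.1499 0.0451]
(207, 291) [0.4702 0.189  0.056 ]
(196, 279) [0.4917 0.2087 0.0564]
(486, 265) [ 0.5093 -0.306   0.0447]
(448, 241) [ 0.5499 -0.2336  0.0806]
(443, 274) [ 0.4934 -0.2244  0.074 ]
(470, 210) [ 0.6104 -0.2852  0.0285]
(312, 250) [0.5435 0.0033 0.0121]
```

View pics/crop1.png

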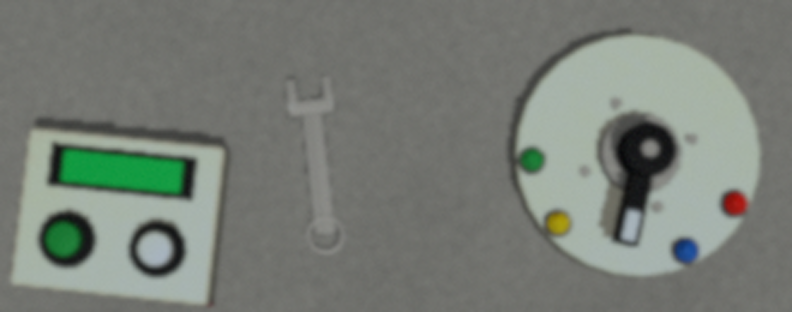

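The crop confirms it: red fitting at right (735,203), pointer tip at (628,240), green start button at (66,239) left of the white pause button (157,247). I'll go above the valve with the gripper closed for one close look.

```bash
python3 - <<'E'
from h import *
from scipy.optimize import least_squares
command_gripper(0.0)
r.reach([.50,-.22,.30],quat(0)); r.hold(.2)
cam=world_cam("wrist"); p,d=optics.get_image("wrist"); np.savez("pics/w1.npz",p=p,d=d,K=cam[0],R=cam[1],c=cam[2])
cv2.imwrite("pics/w1.png",p[:,:,::-1]); H=hsv(p); h=H[...,0]; sat=(H[...,1]>120)&(H[...,2]>70)
for n,m in (("red",(h<8)|(h>172)),("blue",(h>100)&(h<130)),("green",(h>50)&(h<85)),("yel",(h>18)&(h<35))):
    for b in blobs(m&sat,60): print(n,b,ray(cam,b[0],.044).round(4))
s=r.read_state(); print(s["time_s"],s["eef_pos"],s["grip_width"],s["joint_positions"])
E
```

```text
red ([607.8, 167.2], 1252) [ 0.5311 -0.492   0.044 ]
red ([409.6, 187.6], 258) [ 0.5119 -0.3076  0.044 ]
blue ([369.6, 222.2], 224) [ 0.4782 -0.2708  0.044 ]
green ([253.7, 150.3], 235) [ 0.5465 -0.1611  0.044 ]
yel ([274.2, 200.1], 243) [ 0.4999 -0.1787  0.044 ]
yel ([250.3, 310.8], 4214) [ 0.384  -0.1507  0.044 ]
yel ([318.0, 404.0], 426) [ 0.2707 -0.2208  0.044 ]
3.875 [ 0.50015542 -0.21960794  0.30000492] -0.00021546247665554807 [-5.54083859e-01  3.51891773e-01  1.38760797e+00  4.63473718e-05
  1.40210685e+00  1.01593233e+00]
```

View pics/w1.png

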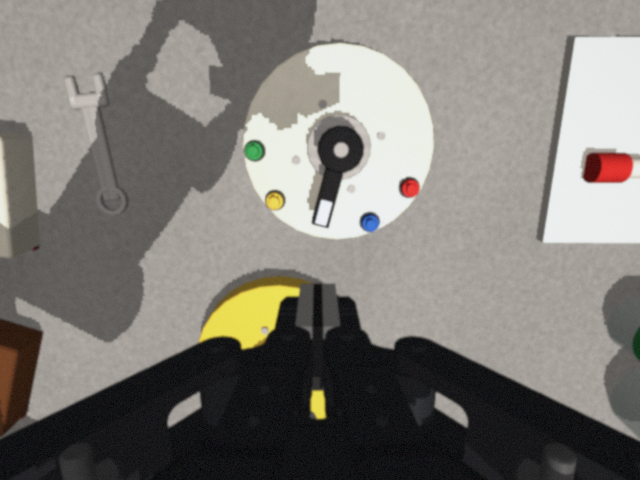

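The view shows pointer hub (341,149), stripe (323,212) and red fitting (409,187), with nothing obstructing the sweep. Now I fit the valve pose and push counter-clockwise along the arc.

```bash
cat > geo.py <<'E'
from h import *
P=np.array([[.5119,-.3076],[.4782,-.2708],[.4999,-.1787],[.5465,-.1611]]); a=np.array([1.3,.65,-.65,-1.3])+np.pi
M=.08*np.c_[np.cos(a),np.sin(a)]
U,_,Vt=np.linalg.svd((P-P.mean(0)).T@(M-M.mean(0))); Rv=U@Vt; C=P.mean(0)-Rv@M.mean(0)
res=np.linalg.norm(P-(M@Rv.T+C),axis=1); red=P[0]; phir=np.pi+1.3+np.arctan2(Rv[1,0],Rv[0,0])
def aim(cam,p,roi):
    H=hsv(p); K,R,c=cam
    m=(H[...,2]<60)
    return m
def pose(phi,off,rad=.05,z=.079):
    u=np.array([np.cos(phi),np.sin(phi)]); n=np.array([-u[1],u[0]])
    return [*(C+rad*u-off*n),z],quat(phi-np.pi/2)
E
python3 - <<'E'
from geo import *
z=np.load("pics/w1.npz"); cam=(z["K"],z["R"],z["c"])
s=ray(cam,(323,212.5),.071)[:2]; hb=ray(cam,(341,149),.076)[:2]
phi0=np.arctan2(*(s-C)[::-1])%(2*np.pi)
print("C",C,"res",res,"hub",hb,"stripe",s,"phi0",phi0,"phir",phir,np.arctan2(*(red-C)[::-1])%(2*np.pi),"r",np.linalg.norm(s-C))
p,q=pose(phi0,.045)
r.reach([p[0],p[1],.16],q); print(r.move_straight(p,q,speed=.08,max_force=8))
p,q=pose(phi0,.021); print(r.move_straight(p,q,speed=.05,max_force=15))
N=12
for phi in np.linspace(phi0,phir,N+1)[1:]:
    p,q=pose(phi,.019)
    if r.move_straight(p,q,speed=.05,max_force=20): print("stopped",phi); break
s=r.read_state(); print(s["time_s"],s["eef_pos"],s["contact_force"],s["joint_positions"])
p,q=pose(phi,.04); r.move_straight(p,q,speed=.08); r.move_straight([p[0],p[1],.16],q)
r.reach([.50,-.22,.30],quat(1.0)); r.hold(.1)
E
python3 - <<'E'
from geo import *
cam=world_cam("wrist"); p,d=optics.get_image("wrist"); np.savez("pics/w2.npz",p=p,d=d,K=cam[0],R=cam[1],c=cam[2])
cv2.imwrite("pics/w2.png",p[:,:,::-1]); print(r.read_state()["time_s"])
p,d=optics.get_image("top"); np.savez("pics/top2.npz",p=p,d=d)
cv2.imwrite("pics/top2.png",cv2.resize(p[180:310,380:510,::-1],None,fx=4,fy=4))
E
```

```text
C [ 0.55052791 -0.23933425] res [0.00183247 0.00127563 0.00115041 0.00194271] hub [ 0.54929055 -0.2399789 ] stripe [ 0.4934546  -0.22506423] phi0 2.8965859857813117 phir 4.209532007721556 4.197461234239232 r 0.05883023651173589
False
False
10.0667 [ 0.50984445 -0.27400488  0.07900955] [-0.7886421   0.46201846  0.07819219] [-6.25480133e-01  6.28634315e-01  1.58515893e+00 -1.02980731e-04
  9.27216410e-01 -1.68790441e+00]
12.8333
```

View pics/w2.png

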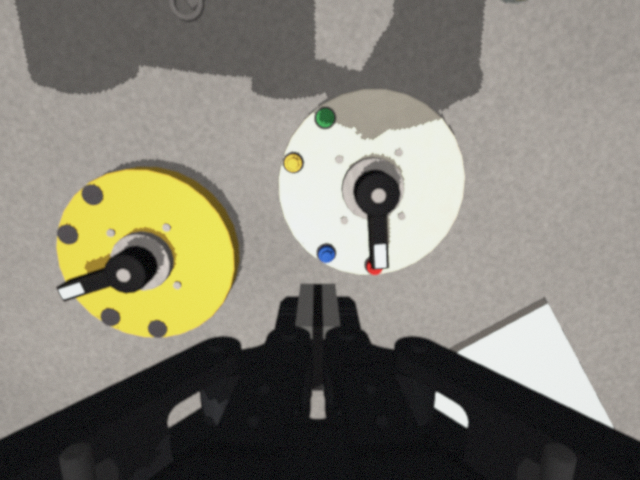

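The pointer (hub (378,194), stripe (380,256)) now hides most of the red fitting at (373,268). I'll put a number on the error.

```bash
python3 - <<'E'
from geo import *
z=np.load("pics/w2.npz"); cam=(z["K"],z["R"],z["c"]); H=hsv(z["p"]); h=H[...,0]
roi=np.zeros(h.shape,bool); roi[235:280,355:405]=1
for b in blobs(((h<8)|(h>172))&(H[...,1]>120)&(H[...,2]>70)&roi,5): print("red",b,ray(cam,b[0],.044))
for b in blobs((h>100)&(h<130)&(H[...,1]>120)&(H[...,2]>70),60): print("blue",b,ray(cam,b[0],.044).round(4))
s=ray(cam,(380,256),.071)[:2]; hb=ray(cam,(378,194),.076)[:2]
for c in(hb,C):
    ph=np.arctan2(*(s-c)[::-1])%(2*np.pi); print("phi",ph,"hub",c,"aim err",.08*(ph-phir),.08*(ph-4.197))
# top view
t=np.load("pics/top2.npz"); cam=world_cam("top"); H=hsv(t["p"]); h=H[...,0]
roi[:]=0; roi[185:305,385:505]=1
for b in blobs((h<8)|(h>172)&(H[...,1]>120)&(H[...,2]>70)&roi,5): print("top red",b,ray(cam,b[0],.044).round(4))if 385<b[0][0]<505 and 185<b[0][1]<305 else 0
E
```

```text
red ([372.2, 268.9], 105) [ 0.50759152 -0.30819197  0.044     ]
blue ([326.0, 253.5], 208) [ 0.4773 -0.2695  0.044 ]
phi 4.226228511451358 hub [ 0.5494388  -0.23899115] aim err 0.0013357202983841176 0.0023382809161086016
phi 4.207119078277363 hub [ 0.55052791 -0.23933425] aim err -0.00019303435553545968 0.0008095262621890243
top red ([498.8, 185.4], 5) [ 0.6518 -0.3346  0.044 ]
top red ([496.6, 190.0], 5) [ 0.6435 -0.3303  0.044 ]
top red ([500.3, 192.3], 9) [ 0.6392 -0.3367  0.044 ]
top red ([489.2, 197.8], 5) [ 0.6296 -0.3166  0.044 ]
top red ([479.2, 204.0], 8) [ 0.6188 -0.2984  0.044 ]
top red ([488.8, 204.2], 5) [ 0.6181 -0.3154  0.044 ]
top red ([485.6, 208.8], 5) [ 0.6099 -0.3094  0.044 ]
top red ([477.6, 219.6], 8) [ 0.5907 -0.2945  0.044 ]
top red ([475.6, 227.6], 5) [ 0.5764 -0.2904  0.044 ]
top red ([464.0, 256.6], 5) [ 0.5248 -0.268   0.044 ]
top red ([461.9, 260.6], 9) [ 0.5178 -0.264   0.044 ]
top red ([477.5, 260.2], 6) [ 0.5181 -0.2915  0.044 ]
top red ([469.1, 261.9], 8) [ 0.5153 -0.2766  0.044 ]
top red ([473.8, 263.2], 6) [ 0.5128 -0.2848  0.044 ]
top red ([478.0, 264.8], 5) [ 0.5099 -0.2921  0.044 ]
top red ([442.7, 304.2], 9) [ 0.4412 -0.2275  0.044 ]
```

View pics/top2.png

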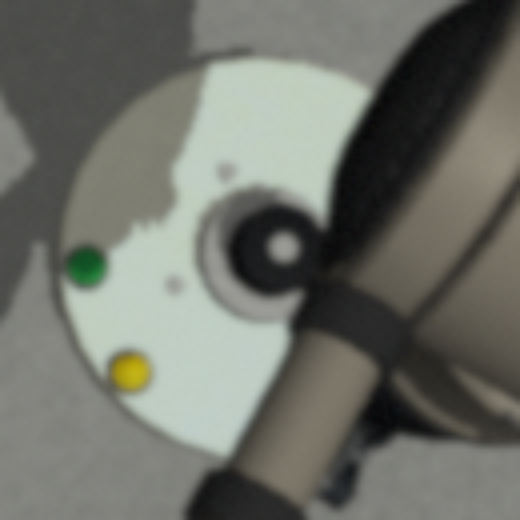

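In the top view the arm covers the valve, but the wrist view puts the aim within about 1–2 mm of red. Next is the start button: hover, refine by colour, press.

```bash
python3 - <<'E'
from geo import *
r.reach([.45,.185,.27],quat(0.3)); r.hold(.2)
cam=world_cam("wrist"); p,d=optics.get_image("wrist"); H=hsv(p); h=H[...,0]; cv2.imwrite("pics/w3.png",p[:,:,::-1])
for b in blobs((h>50)&(h<85)&(H[...,1]>120)&(H[...,2]>50),60):
    u,v=map(round,b[0]); print(b,ray(cam,b[0],.067).round(4),(cam[2]+cam[1]@(np.linalg.solve(cam[0],[u,v,1.])*d[v,u])).round(4))
print(r.read_state()["time_s"])
E
```

```text
([391.1, 114.8], 3649) [0.5399 0.1518 0.067 ] [0.5414 0.1485 0.0464]
([327.3, 161.7], 841) [0.4911 0.1884 0.067 ] [0.4909 0.1886 0.0682]
([262.8, 303.1], 954) [0.357  0.2058 0.067 ] [0.3477 0.2058 0.0477]
14.65
```

View pics/w3.png

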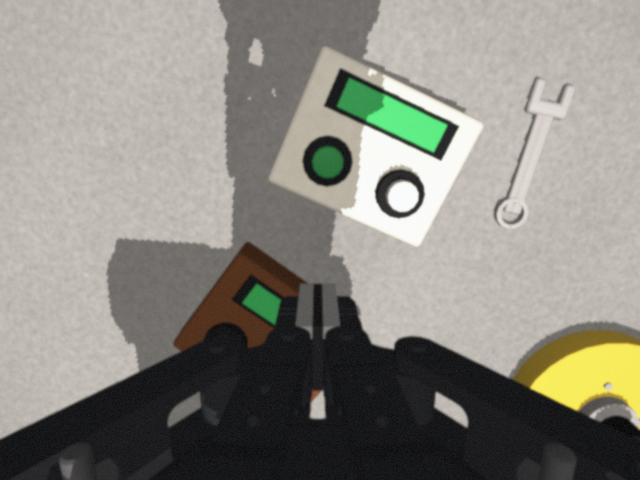

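The green button is at (327,162), and both views agree on (0.491, 0.188). The pause button at (402,194) is well clear of it. Pressing now.

```bash
python3 - <<'E'
from geo import *
x,y=.4908,.1885; q=quat(0.3)
r.reach([x,y,.13],q)
print(r.move_straight([x,y,.096],speed=.06,max_force=5))
print(r.move_straight([x,y,.080],speed=.015,max_force=14))
s=r.read_state(); print(s["eef_pos"],s["contact_force"]); r.hold(.2)
r.move_straight([x,y,.2],speed=.1)
r.reach([.40,.1,.30],quat(.3)); r.hold(.2)
p,d=optics.get_image("top"); cv2.imwrite("pics/top4.png",p[:,:,::-1])
print(r.read_state()["time_s"],r.read_state()["contact_force"])
E
```

```text
False
True
[0.49097046 0.18853097 0.08598107] [-2.03198404 -0.27991187  7.53892357]
19.175 [ 0.42201978 -0.50475754 -0.87123335]
```

View pics/top4.png

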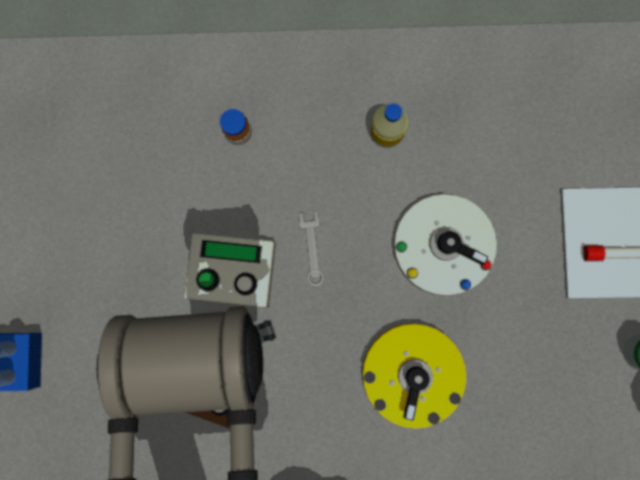

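The pointer is on red (486,265), and the bottle, jar and wrench haven't moved. The button reached its end stop (tip at 61 mm, about 6.5 mm of travel, force limit tripped) and is up again.

```bash
python3 -c "
from workcell import r
print(r.finish_job())"
```

```text
the job is handed in; nothing more can be done
None
```

The pointer was pushed round to the red fitting (aim within about 2 mm by the wrist camera), the green start button was then pressed to its stop and released, and the job was handed in with the arm clear; no verdict was returned.

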